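Walk a sticking lid home and bolt it

TASK

Close the plywood cap case: slide its wide wooden lid away from the robot until both ends are fully home against the two rubber stops, then shoot the steel bolt on the left side fully in behind the lid. The lid binds in its rails if one end gets ahead, so push its two knobs in turn, a little at each end, and gently: ease off when it binds and never force it. Leave the jar on the saddle and everything else on the table where it is.

Things in the scene. Friction and masses are not known exactly. Their poses are not given: they have to be found in the camera images.
- case: Fixed plywood case, 252 mm deep (x) by 430 mm wide (y). Origin on the table under its middle; x points away from the robot, the way the lid closes, y to the left. The lid runs on the side walls, 70 mm above the table, between two aluminium edge rails: tops 89 mm above the table, inner edges of their lips at y = +-182 mm
- saddle (a point): Centre of the top of the fixed steel saddle, 96 mm above the table, that bridges the middle of the case over its whole depth, 200 mm wide (y = +-100 mm). The lid passes 6 mm under it and cannot be pushed there
- stop_left (a point): Middle of the front face of the left rubber stop, a block 40 mm wide (y), top 90 mm above the table; x = +110, y = +155 mm in the case frame
- stop_right (a point): The same for the right stop, at x = +110, y = -155 mm in the case frame
- lid: Loose wooden lid, 120 (x) by 390 (y) by 12 mm, 0.5 to 0.95 kg. Origin under its centre, axes like the case's; home at x = +50 mm in the case frame, starts 45 to 65 mm short. Side play in the rails 3.5 to 5.5 mm in all, varies, not measured: it turns by about play / 120 mm, then binds hard. Moves at 1 to 6 N; up to 15 N at the lagging end to free it. Over 35 N is forcing
- knob_left (a point): Centre of the top of the lid's left knob: upright dark steel cylinder, 20 mm across, rising 30 mm from the lid's top face (knob top 112 mm, lid top 82 mm above the table). At x = -30, y = +155 mm in the lid frame; 30 mm of flat lid lies between it and the lid's rear edge
- knob_right (a point): The same for the right knob, at x = -30, y = -155 mm in the lid frame
- lead_left (a point): Point on the lid's leading (+x) edge, at half its thickness, in line with the left knob; home it touches the left stop, x = +110 mm in the case frame
- lead_right (a point): The same in line with the right knob and the right stop
- bolt (a joint): Travel of the bolt, m: 0 drawn, 0.026 fully shot; it moves along the case's -y (towards the lid) against 2 N of friction and stays where it is left. It can only go in behind the lid when the left end is home to within 3 mm; before that its nose runs into the lid's end
- bolt_knob (a point): Centre of the top of the bolt's upright knob: steel cylinder 14 mm across, rising to 116 mm above the table, the bolt's axis lies 40 mm below this point. Push it from its outer (+y) side. Drawn, it stands at about x = -18, y = +245 mm in the case frame. Under it is a steel bracket, top 68 mm above the table, out to y = 275 mm
- small_jar: small amber jar, 54 mm across, 55 mm high, standing on the steel saddle of the case (its foot 96 mm above the table); leave it there. Origin under its centre
- bottle_a: brown syrup bottle, 72 mm across, 210 mm high, a bystander. Origin under its centre
- bottle_b: the other brown syrup bottle, 72 mm across, 210 mm high, a bystander. Origin under its centre
- tall_jar: amber jar, 84 mm across, 130 mm high, a bystander. Origin under its centre
- label_roll: roll of label paper on end, 90 mm across, 50 mm high, a bystander. Origin under its centre
- steel_cup: steel cup, 70 mm across, 70 mm high, a bystander. Origin under its centre
- spatula: spatula lying flat, a bystander. Origin under its middle

How it is judged:
By the outcome, as a careful person would: the job done as asked, in the order asked, and still so for the second after the job is handed in, with the robot touching nothing.
It also fails if it takes over 72 s, if anything falls off the work surface, if the arm or the gripper's body presses on something with over 40 N, if the wrist force passes 120 N, or if a joint passes its speed limit or range.

ROBOT

A 6-joint arm with a two-finger parallel gripper is mounted at the origin on the work surface. World frame = base frame: x ahead of the robot, y to its left, z up, the work surface at z = 0. Lengths are in m, angles in degrees, forces in N, time in s.
With the tool pointing down it reaches from about 0.35 to 0.875 m from the base axis. Payload 4.2 kg.
Tool frame: the origin (TCP) lies midway between the tips of the shut fingers; the grasp point (between the pads) lies 19 mm behind it; z points along the fingers, y is the direction in which the jaws open and shut (so a half turn about z gives the same grasp; the last joint's range is limited). The gripper opens to 87 mm and grips with 3 to 60 N. Pads are 19 mm wide; open, the fingers measure 117 mm over their backs; the gripper's body (75 mm by 190 mm) begins 51 mm behind the grasp point.
Start: joints at [81.222, 22.042, 0.453, 0, -68.411, -14.817], TCP at [0.25, 0.573, 0.223] pointing down, gripper open.
Joint ranges: [-179.83, 179.83], [-69.29, 118.12], [-61.27, 80.66], [-181.25, 117.63], [-171.15, -9.14], [-177.46, 177.46]. Speed limits (degrees/s): [159.86, 159.86, 180, 180, 180, 180].

INTERFACE

Orientations are given as a 3x3 rotation matrix whose columns are the frame's x, y, z axes.
In Python, from station import sense, capture, finish_job gives the robot as it stands. The module is installed in compiled form; this text tells all that it offers.
- The arm moves only by the shell command python3 -m jog 'ROWS' [OPENING]. ROWS is JSON, a list of rows, each a list of 6 numbers: the shift along the tool's x, y, z in cm, then the turn, a rotation vector about the tool's x, y, z in degrees. In form: [[dx, dy, dz, wx, wy, wz], ...]. A call has exactly 5 rows; each row shifts and turns the commanded pose from where the row before left it, along the tool's axes as they then stand; what a row does not reach is not made up. A row lasts 1/12 s, in which the tool goes at most 41.7 mm and 7.16 degrees, less where a joint would pass 70% of its speed; a pose out of reach is approached as far as the arm can. A call is refused whole if a number of a shift passes 4.17 or a number of a turn 7.16, either way. A call with a gripper value outside its range is refused whole. OPENING is the finger opening in cm, from 0 to 8.7, set as the call begins (- or left out, the last holds). The fingers move at their own pace and stop on an object; the grip force is fixed at half the most. Time passes only in rows, so rows that do not move let the fingers close, or fill a call up. It gives the time, the measured TCP pose, the force and the opening at its end, in the units of the state.
- sense(): the state, without advancing time (a new reading comes with each control period).
- capture(name): name is "scene" or "top"; returns a dict with "frame" (384x512x3 uint8, red, green, blue), "fx", "fy", "cx", "cy" (pixels), "dist" ([k1, k2, p1, p2, k3] as OpenCV has them; the pictures are not rectified), "world_to_cam" (4x4, takes a point from world to camera coordinates). Camera axes: x right, y up, looking along -z (the intrinsics and any distortion apply to the point x, -y, -z); pixel columns grow to the right and rows downward; lengths in m; the calibration is good to about 2 mm. A picture is of the moment at which its call begins. There is no depth.
- finish_job(): hands the job in, once; it reports no verdict.
The state is a dict: "time_s": time; "joints": joint angles; "joint_velocities": joint speeds; "effort": joint torques, N m; "tcp_pos": TCP position; "ee_rot": TCP orientation; "wrist_force": force on the tool from outside, world axes, zero at the start; "moment": the same for the moment, N m; "gripper_width": opening from 0.0 (shut) to 1.0 (fully open).
Only numpy, scipy, OpenCV 4.12 (cv2) and the standard library are available. Lean on these libraries where they do the work, as an engineer would, in place of code of your own. Each camera call takes 0.05 s, during which the arm holds its last target.

## Working session

There is one attempt and no reset: what is moved stays moved. The work goes in short steps, Python scripts to look and compute and a shell command to move; the robot and the scene stay as the last step left them, time stands still between calls to the robot, and variables do not carry over. Pictures are saved under pics/ and viewed, and the job is handed in when it is done.

```bash
mkdir -p pics; ls
python3 - <<'E'
from station import sense,capture
import cv2,pickle
s=sense();print(s)
for n in("scene","top"):
    c=capture(n);cv2.imwrite(f"pics/{n}0.png",cv2.resize(c["frame"][:,:,::-1],(800,600),interpolation=cv2.INTER_CUBIC));pickle.dump(c,open(f"{n}0.pkl","wb"))
    print({k:v for k,v in c.items() if k!="frame"})
E
```

```text
pics
{'time_s': 0.0, 'joints': array([ 8.12210988e+01,  2.20892422e+01,  3.79349659e-01, -2.91944460e-02,
       -6.84125678e+01, -1.48170709e+01]), 'joint_velocities': array([-0.06171201, -0.0592311 , -0.06530874,  0.10591392,  0.05350218,
       -0.06065519]), 'effort': array([ 1.41386750e-03, -3.90666926e+01,  1.87402171e+01,  4.21988100e+00,
        1.10077046e-02, -1.85980939e-04]), 'tcp_pos': array([0.24991106, 0.57218836, 0.22147216]), 'ee_rot': array([[ 9.16315647e-01, -4.00455995e-01, -7.94445271e-04],
       [-4.00456773e-01, -9.16313380e-01, -2.03993887e-03],
       [ 8.89449178e-05,  2.18736889e-03, -9.99997604e-01]]), 'wrist_force': array([ 0.01534317, -0.51377458,  0.30023764]), 'moment': array([-3.32542494e-02, -6.06073590e-05, -3.20265023e-02]), 'gripper_width': 0.9977971515577257}
{'fx': 494.1300480720094, 'fy': 494.1300480720094, 'cx': 252.4904219451784, 'cy': 190.15391237117262, 'dist': array([0.03688623, 0.        , 0.        , 0.        , 0.        ]), 'world_to_cam': array([[-0.578136  ,  0.81593714, -0.002315  ,  0.33449806],
       [-0.61767522, -0.43579923,  0.65464215,  0.31945999],
       [ 0.53313797,  0.37990211,  0.75593538, -2.00116579],
       [ 0.        ,  0.        ,  0.        ,  1.        ]])}
{'fx': 430.0134917031152, 'fy': 430.0134917031152, 'cx': 255.9014353720121, 'cy': 186.68525507042222, 'dist': array([0.01553849, 0.        , 0.        , 0.        , 0.        ]), 'world_to_cam': array([[ 0.01881029, -0.99957162, -0.02242215,  0.0122157 ],
       [ 0.99821324,  0.01750318,  0.05713111, -0.59419906],
       [-0.05671417, -0.02345674,  0.99811487, -1.30254569],
       [ 0.        ,  0.        ,  0.        ,  1.        ]])}
```

View pics/scene0.png

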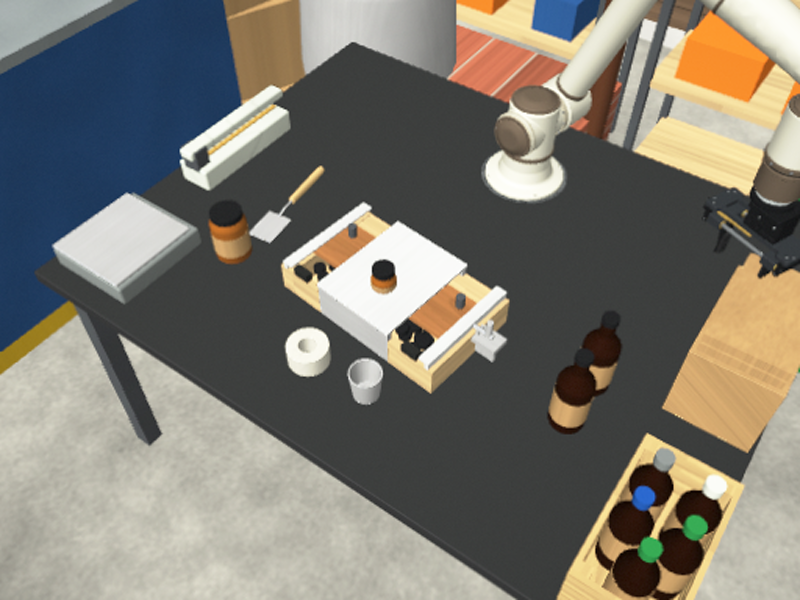

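View pics/top0.png

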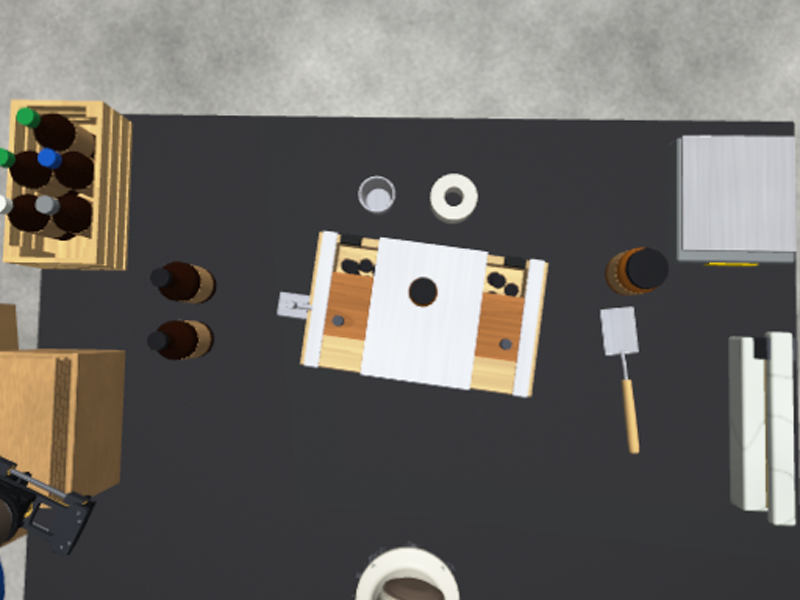

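The scene camera shows the white saddle with the jar on it, both dark knobs on the reddish lid (800-px: left (460,300), right (352,230)) and the bolt at (487,338). In the top view, the knobs are at (338,320) and (505,344). I'll zoom in for accurate picks.

Run:
```python
import cv2,pickle
t=pickle.load(open("top0.pkl","rb"))["frame"][:,:,::-1];s=pickle.load(open("scene0.pkl","rb"))["frame"][:,:,::-1]
# top crop cols170-360 rows 140-260 x4
cv2.imwrite("pics/t0z.png",cv2.resize(t[140:260,170:360],None,fx=4.2,fy=4.2,interpolation=cv2.INTER_CUBIC))
cv2.imwrite("pics/s0z.png",cv2.resize(s[125:255,175:335],None,fx=4.6,fy=4.6,interpolation=cv2.INTER_CUBIC))
```

```text
(no output)
```

View pics/t0z.png

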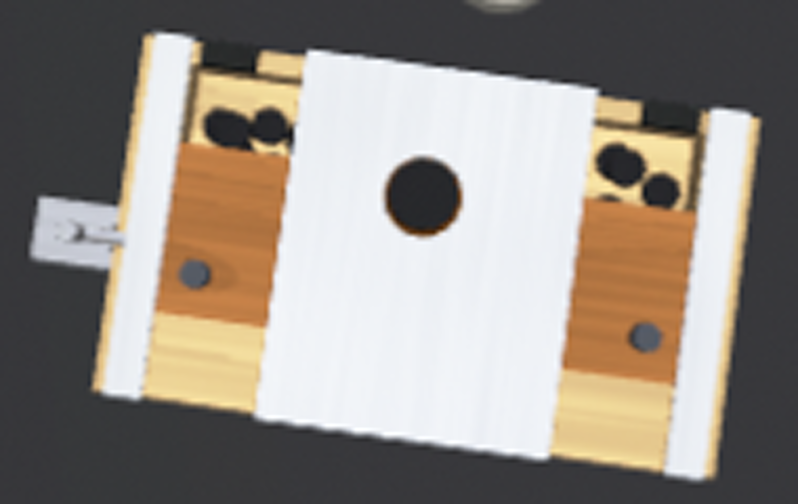

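View pics/s0z.png

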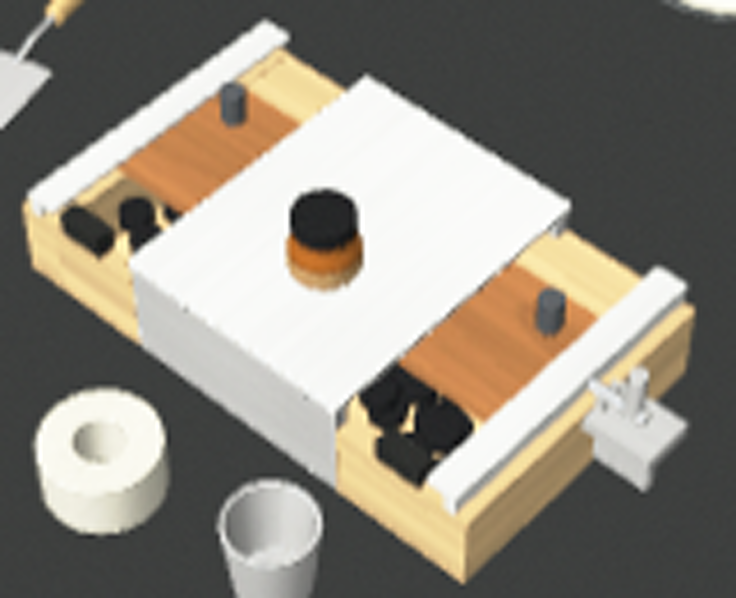

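```bash
cat > h.py <<'E'
import numpy as np,cv2,pickle
from scipy.optimize import least_squares
def proj(c,P):
    P=np.atleast_2d(P);W=c["world_to_cam"];q=P@W[:3,:3].T+W[:3,3]
    q=q*[1,-1,-1]
    K=np.array([[c["fx"],0,c["cx"]],[0,c["fy"],c["cy"]],[0,0,1.]])
    return cv2.projectPoints(q.reshape(-1,1,3),np.zeros(3),np.zeros(3),K,c["dist"])[0].reshape(-1,2)
def ray(c,uv,z):
    K=np.array([[c["fx"],0,c["cx"]],[0,c["fy"],c["cy"]],[0,0,1.]])
    n=cv2.undistortPoints(np.array(uv,float).reshape(-1,1,2),K,c["dist"]).reshape(-1,2)
    d=np.c_[n[:,0],-n[:,1],-np.ones(len(n))];W=c["world_to_cam"];R=W[:3,:3];o=-R.T@W[:3,3];d=d@R
    return o+d*((z-o[2])/d[:,2])[:,None]
def unz(p,f,c0,r0): p=np.array(p,float);return (p+.5)/f-.5+np.array([c0,r0])
def tocase(P,pose):
    x,y,a=pose;P=np.atleast_2d(P)[:,:2]-[x,y];return P@np.array([[np.cos(a),-np.sin(a)],[np.sin(a),np.cos(a)]])
def toworld(Q,pose):
    x,y,a=pose;R=np.array([[np.cos(a),-np.sin(a)],[np.sin(a),np.cos(a)]]);return np.atleast_2d(Q)@R.T+[x,y]
E
python3 - <<'E'
from h import *
T=pickle.load(open("top0.pkl","rb"));S=pickle.load(open("scene0.pkl","rb"))
zt=lambda p:unz(p,4.2,170,140); zs=lambda p:unz(p,4.6,175,125)
tp=[(306,50),(598,90),(256,417),(550,459)];tq=[(126,100),(126,-100),(-126,100),(-126,-100)]
sp=[(367,76),(570,207),(333,408),(133,265)];sq=[(-126,-100),(-126,100),(126,100),(126,-100)]
lp=[(194,38),(142,398),(709,109),(667,474)];lq=[(126,182),(-126,182),(126,-182),(-126,-182)]
A=ray(T,zt(tp),.096);B=ray(S,zs(sp),.096);C=ray(T,zt(lp),.089)
def fit(P,Q):
    Q=np.array(Q)/1e3
    r=least_squares(lambda v:(toworld(Q,v)-P[:,:2]).ravel(),[.6,0,0]);return r.x,(r.fun*1e3).round(1)
for P,Q in((A,tq),(B,sq),(C,lq),(np.r_[A,B,C],tq+sq+lq)):
    v,f=fit(P,Q);print(v,np.degrees(v[2]),f)
va=v
print("knob top",(tocase(ray(T,zt([(195,273),(646,337)]),.112),va)*1e3).round(1))
print("knob sc",(tocase(ray(S,zs([(551,296),(233,90)]),.112),va)*1e3).round(1))
print("bolt",(tocase(ray(T,zt([(71,231)]),.116),va)*1e3).round(1),(tocase(ray(S,zs([(637,376)]),.116),va)*1e3).round(1))
print("lidedge",(tocase(ray(T,zt([(160,315),(268,326),(563,370),(672,382),(180,143),(290,155),(584,198),(695,211)]),.082),va)*1e3).round(1))
E
```

```text
[ 0.55228311 -0.02399653 -0.11761189] -6.738664732263514 [-1.7 -1.5 -0.6  1.3  0.8 -0.9  1.6  1.1]
[ 0.55476045 -0.0216959  -0.11754903] -6.735063311640459 [ 3.6  1.7 -0.6 -0.3 -1.3  2.5 -1.7 -3.9]
[ 0.55201882 -0.02386562 -0.11895688] -6.815727306982533 [-0.3  1.3 -0.6  1.4  0.3 -3.   0.5  0.3]
[ 0.55302079 -0.02318602 -0.11824583] -6.774987258532142 [-0.9 -0.8  0.   2.   1.6 -0.   2.3  2.   1.8  0.3 -2.3 -1.7 -2.9  0.9
 -3.5 -5.4  0.6  2.1  0.3  2.   1.5 -2.3  1.6  0.9]
knob top [[ -36.   153.3]
 [ -37.1 -154. ]]
knob sc [[ -36.1  153.8]
 [ -36.2 -154.2]]
bolt [[-19.3 240.2]] [[-16.4 243.6]]
lidedge [[ -68.1  176.7]
 [ -65.4  101.4]
 [ -67.5 -104.5]
 [ -65.3 -179.6]
 [  52.3  180. ]
 [  54.3  102.8]
 [  52.2 -103.4]
 [  53.6 -180.4]]
```

Run:
```python
from h import *
T=pickle.load(open("top0.pkl","rb"))
v=np.array([0.5528,-0.0233,-0.1182]);pickle.dump(v,open("pose.pkl","wb"))
sc=512/800
print("bottlecaps",ray(T,np.array([(158,281),(157,342)])*sc,.21), "bases/shoulder",ray(T,np.array([(205,284),(203,339)])*sc,.02))
b=ray(T,np.array([(158,281),(157,342)])*sc,.21);print("case",tocase(b,v))
print("targets",toworld([[-.075,.153],[-.075,-.154],[-.018,.285],[-.018,.241]],v))
```

```text
bottlecaps [[0.59384334 0.42716891 0.21      ]
 [0.49116338 0.42476353 0.21      ]] bases/shoulder [[0.60217302 0.40738418 0.02      ]
 [0.49399324 0.40745835 0.02      ]]
case [[-0.01236457  0.45216581]
 [-0.11404442  0.43766867]]
targets [[ 0.49636583  0.13747682]
 [ 0.46016287 -0.16738109]
 [ 0.56853421  0.26183406]
 [ 0.56334551  0.21814107]]
```

```bash
python3 -m jog '[[0,0,0,0,0,-5.6],[0,0,0,0,0,-5.6],[0,0,0,0,0,-5.64],[2,2.8,0,0,0,0],[2.2,3.2,0,0,0,0]]' 0; python3 -m jog '[[2.2,3.2,0,0,0,0],[2.2,3.2,0,0,0,0],[2.2,3.2,0,0,0,0],[2.2,3.2,0,0,0,0],[2.2,3.2,0,0,0,0]]'
```

```text
time_s: 0.52
tcp_pos: [0.2842, 0.5086, 0.2211]
ee_rot: [[0.993, -0.115, -0.001], [-0.115, -0.993, -0.002], [-0.0, 0.002, -1.0]]
wrist_force: [2.0, -0.3, 0.1]
gripper_width: 0.708
time_s: 0.93
tcp_pos: [0.3754, 0.3344, 0.2223]
ee_rot: [[0.993, -0.117, -0.0], [-0.117, -0.993, -0.001], [-0.0, 0.001, -1.0]]
wrist_force: [0.2, 0.5, 0.0]
gripper_width: 0.326
```

```bash
cat > st.py <<'E'
from h import *
from station import sense
s=sense();v=pickle.load(open("pose.pkl","rb"))
c=tocase(s["tcp_pos"],v)[0]*1e3;a=v[2];f=s["wrist_force"]
print("t %.2f case x %.1f y %.1f z %.1f ang %.2f (want %.2f) Fcase x %.1f y %.1f z %.1f w %.2f"%(s["time_s"],*c,s["tcp_pos"][2]*1e3,np.degrees(np.arctan2(s["ee_rot"][1,0],s["ee_rot"][0,0])),np.degrees(a),np.cos(a)*f[0]+np.sin(a)*f[1],-np.sin(a)*f[0]+np.cos(a)*f[1],f[2],s["gripper_width"]))
E
python3 st.py
```

```text
t 0.93 case x -218.3 y 334.2 z 222.3 ang -6.73 (want -6.77) Fcase x 0.1 y 0.5 z 0.0 w 0.33
```

```bash
python3 -m jog '[[2.4,3.2,0,0,0,0],[2.4,3.2,0,0,0,0],[2.4,3.2,0,0,0,0],[2.4,3.2,0,0,0,0],[2.4,3.2,1,0,0,0]]'; python3 -m jog '[[1,1.1,3,0,0,0],[1,1,3,0,0,0],[0,0,2.5,0,0,0],[0,0,1.5,0,0,0],[0,0,0.8,0,0,0]]';python3 st.py
python3 - <<'E'
from station import capture
import cv2,pickle
for n in("scene","top"):
    c=capture(n);pickle.dump(c,open(f"{n}1.pkl","wb"))
t=pickle.load(open("top1.pkl","rb"))["frame"][:,:,::-1];s=pickle.load(open("scene1.pkl","rb"))["frame"][:,:,::-1]
cv2.imwrite("pics/t1z.png",cv2.resize(t[140:260,170:360],None,fx=4.2,fy=4.2,interpolation=cv2.INTER_CUBIC))
cv2.imwrite("pics/s1z.png",cv2.resize(s[95:255,175:375],None,fx=3.7,fy=3.7,interpolation=cv2.INTER_CUBIC))
E
```

```text
time_s: 1.35
tcp_pos: [0.4771, 0.1621, 0.2142]
ee_rot: [[0.993, -0.117, 0.004], [-0.117, -0.993, 0.002], [0.003, -0.002, -1.0]]
wrist_force: [0.8, 0.4, 0.1]
gripper_width: 0.018
time_s: 1.77
tcp_pos: [0.4915, 0.1388, 0.1018]
ee_rot: [[0.993, -0.119, -0.005], [-0.119, -0.993, -0.003], [-0.004, 0.003, -1.0]]
wrist_force: [0.1, 0.9, -0.5]
gripper_width: 0.006
t 1.77 case x -80.0 y 153.7 z 101.8 ang -6.84 (want -6.77) Fcase x -0.0 y 0.9 z -0.5 w 0.01
```

View pics/s1z.png

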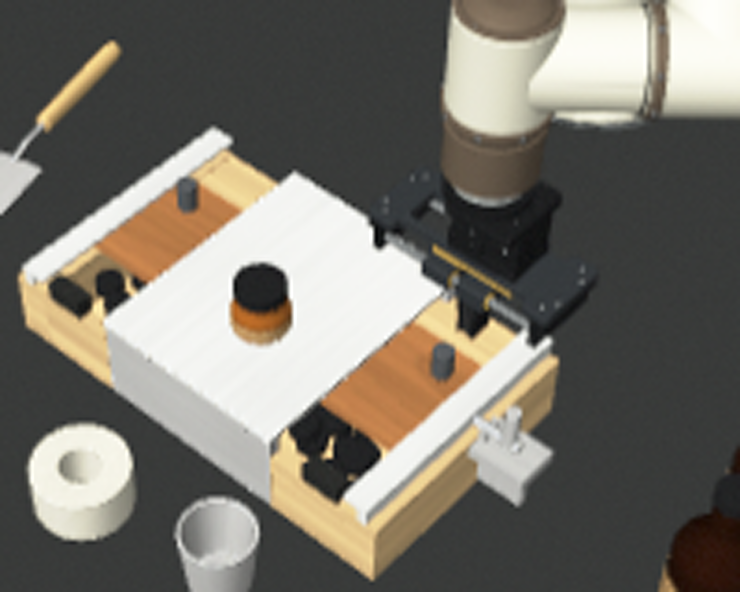

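View pics/t1z.png

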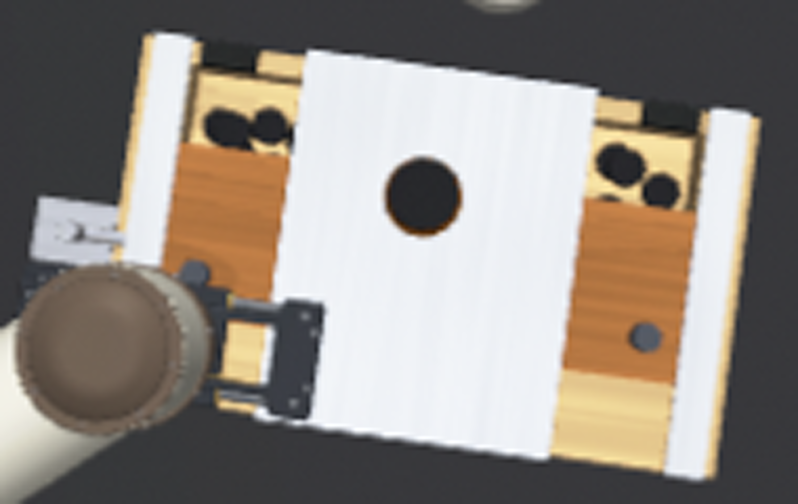

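The fingers are shut, upright, squared to the case and about 2 cm behind the left knob (scene zoom (470,315), knob (443,360)). The top view confirms it. Next I'll ease forward to contact.

```bash
python3 -m jog '[[1,0,0.1,0,0,0],[0.6,0,0.1,0,0,0],[0.2,0,0,0,0,0],[0.1,0,0,0,0,0],[0,0,0,0,0,0]]'; python3 st.py; python3 -m jog '[[0.1,0,0,0,0,0],[0.1,0,0,0,0,0],[0.1,0,0,0,0,0],[0.1,0,0,0,0,0],[0.1,0,0,0,0,0]]'; python3 st.py
```

```text
time_s: 2.28
tcp_pos: [0.5124, 0.1382, 0.1031]
ee_rot: [[0.993, -0.118, 0.001], [-0.118, -0.993, 0.001], [0.001, -0.001, -1.0]]
wrist_force: [0.1, 0.3, 0.6]
gripper_width: 0.002
t 2.28 case x -59.2 y 155.6 z 103.1 ang -6.77 (want -6.77) Fcase x 0.1 y 0.3 z 0.6 w 0.00
time_s: 2.7
tcp_pos: [0.5158, 0.1372, 0.1025]
ee_rot: [[0.993, -0.118, -0.002], [-0.118, -0.993, -0.0], [-0.002, 0.001, -1.0]]
wrist_force: [-5.4, 2.5, 4.0]
gripper_width: 0.007
t 2.70 case x -55.7 y 155.1 z 102.5 ang -6.77 (want -6.77) Fcase x -5.7 y 1.9 z 4.0 w 0.01
```

```bash
python3 -m jog '[[0.05,0,0.2,0,0,0],[0.1,0,0.2,0,0,0],[0.1,0,0,0,0,0],[0.1,0,0,0,0,0],[0.1,0,0,0,0,0]]'; python3 st.py
```

```text
time_s: 3.12
tcp_pos: [0.5205, 0.1368, 0.0982]
ee_rot: [[0.993, -0.118, -0.002], [-0.118, -0.993, -0.0], [-0.002, 0.001, -1.0]]
wrist_force: [-3.5, 1.4, 1.0]
gripper_width: 0.007
t 3.12 case x -50.9 y 155.1 z 98.2 ang -6.75 (want -6.77) Fcase x -3.7 y 1.0 z 1.0 w 0.01
```

```bash
python3 -m jog '[[-2,0,-0.8,0,0,0],[0,3.8,0,0,0,0],[0,3.9,0,0,0,0],[0,3.9,0,0,0,0],[0,3.9,0,0,0,0]]'; python3 -m jog '[[0,3.9,0,0,0,0],[0,3.9,0,0,0,0],[0,3.9,0,0,0,0],[0,3.7,0,0,0,0],[0,0,0.8,0,0,0]]';python3 st.py;  python3 -m jog '[[0.5,0,0,0,0,0],[0.4,0,0,0,0,0],[0.2,0,0,0,0,0],[0.1,0,0,0,0,0],[0.1,0,0,0,0,0]]'; python3 st.py
```

```text
time_s: 3.53
tcp_pos: [0.4838, -0.016, 0.107]
ee_rot: [[0.993, -0.116, 0.003], [-0.116, -0.993, -0.0], [0.003, -0.0, -1.0]]
wrist_force: [0.8, 0.5, -0.2]
gripper_width: 0.003
time_s: 3.95
tcp_pos: [0.466, -0.173, 0.0998]
ee_rot: [[0.992, -0.124, 0.005], [-0.124, -0.992, -0.002], [0.005, 0.001, -1.0]]
wrist_force: [0.4, 0.1, 1.2]
gripper_width: 0.002
t 3.95 case x -68.5 y -158.9 z 99.8 ang -7.10 (want -6.77) Fcase x 0.4 y 0.2 z 1.2 w 0.00
time_s: 4.37
tcp_pos: [0.4788, -0.1682, 0.0988]
ee_rot: [[0.993, -0.116, 0.001], [-0.116, -0.993, -0.0], [0.001, 0.0, -1.0]]
wrist_force: [0.4, -0.3, 0.3]
gripper_width: 0.006
t 4.37 case x -56.4 y -152.6 z 98.8 ang -6.63 (want -6.77) Fcase x 0.4 y -0.2 z 0.3 w 0.01
```

```bash
python3 -m jog '[[0.1,0,0,0,0,0],[0.1,0,0,0,0,0],[0.1,0,0,0,0,0],[0.1,0,0,0,0,0],[0.1,0,0,0,0,0]]'; python3 st.py;python3 -m jog '[[0.1,0,0,0,0,0],[0.1,0,0,0,0,0],[0.1,0,0,0,0,0],[0.1,0,0,0,0,0],[0.1,0,0,0,0,0]]'; python3 st.py
```

```text
time_s: 4.78
tcp_pos: [0.4816, -0.1697, 0.0982]
ee_rot: [[0.993, -0.118, -0.003], [-0.118, -0.993, 0.0], [-0.003, 0.0, -1.0]]
wrist_force: [-3.9, 0.9, 1.4]
gripper_width: 0.004
t 4.78 case x -53.4 y -153.7 z 98.2 ang -6.77 (want -6.77) Fcase x -4.0 y 0.4 z 1.4 w 0.00
time_s: 5.2
tcp_pos: [0.488, -0.1705, 0.0984]
ee_rot: [[0.993, -0.118, -0.0], [-0.118, -0.993, -0.0], [-0.0, 0.0, -1.0]]
wrist_force: [-2.4, -0.2, -1.0]
gripper_width: 0.009
t 5.20 case x -47.0 y -153.8 z 98.4 ang -6.76 (want -6.77) Fcase x -2.4 y -0.5 z -1.0 w 0.01
```

```bash
python3 -m jog '[[-2,0,-0.8,0,0,0],[0,-3.8,0,0,0,0],[0,-3.9,0,0,0,0],[0,-3.9,0,0,0,0],[0,-3.9,0,0,0,0]]'; python3 -m jog '[[0,-3.9,0,0,0,0],[0,-3.9,0,0,0,0],[0,-3.9,0,0,0,0],[0,-3.7,0,0,0,0],[0.3,0,0.8,0,0,0]]';  python3 -m jog '[[0.4,0,0,0,0,0],[0.3,0,0,0,0,0],[0.2,0,0,0,0,0],[0.1,0,0,0,0,0],[0.1,0,0,0,0,0]]'; python3 st.py;python3 -m jog '[[0.12,0,0,0,0,0],[0.12,0,0,0,0,0],[0.12,0,0,0,0,0],[0.12,0,0,0,0,0],[0.12,0,0,0,0,0]]'; python3 st.py
```

```text
time_s: 5.62
tcp_pos: [0.4886, -0.012, 0.1077]
ee_rot: [[0.993, -0.118, 0.006], [-0.118, -0.993, 0.001], [0.006, -0.002, -1.0]]
wrist_force: [1.1, 0.4, -1.0]
gripper_width: 0.004
time_s: 6.03
tcp_pos: [0.5121, 0.1461, 0.1011]
ee_rot: [[0.994, -0.11, 0.011], [-0.11, -0.994, 0.006], [0.01, -0.007, -1.0]]
wrist_force: [-0.9, 0.8, -1.2]
gripper_width: 0.004
time_s: 6.45
tcp_pos: [0.5187, 0.1362, 0.0989]
ee_rot: [[0.993, -0.119, 0.001], [-0.119, -0.993, 0.0], [0.001, -0.001, -1.0]]
wrist_force: [-0.8, 0.1, 0.1]
gripper_width: 0.005
t 6.45 case x -52.6 y 154.3 z 98.9 ang -6.86 (want -6.77) Fcase x -0.8 y 0.0 z 0.1 w 0.01
time_s: 6.87
tcp_pos: [0.5229, 0.1361, 0.0984]
ee_rot: [[0.993, -0.118, -0.003], [-0.118, -0.993, -0.001], [-0.003, 0.001, -1.0]]
wrist_force: [-5.4, 1.1, 3.1]
gripper_width: 0.005
t 6.87 case x -48.5 y 154.8 z 98.4 ang -6.78 (want -6.77) Fcase x -5.5 y 0.5 z 3.1 w 0.00
```

```bash
python3 -m jog '[[0.12,0,0,0,0,0],[0.12,0,0,0,0,0],[0.12,0,0,0,0,0],[0.12,0,0,0,0,0],[0.1,0,0,0,0,0]]'; python3 st.py
```

```text
time_s: 7.28
tcp_pos: [0.5297, 0.1357, 0.0984]
ee_rot: [[0.993, -0.118, -0.001], [-0.118, -0.993, -0.0], [-0.001, 0.0, -1.0]]
wrist_force: [-4.0, 0.3, 1.6]
gripper_width: 0.003
t 7.28 case x -41.7 y 155.2 z 98.4 ang -6.75 (want -6.77) Fcase x -4.0 y -0.2 z 1.6 w 0.00
```

```bash
python3 -m jog '[[-2,0,-0.8,0,0,0],[0,3.8,0,0,0,0],[0,3.9,0,0,0,0],[0,3.9,0,0,0,0],[0,3.9,0,0,0,0]]'; python3 -m jog '[[0,3.9,0,0,0,0],[0,3.9,0,0,0,0],[0,3.9,0,0,0,0],[0,3.7,0,0,0,0],[0.3,0,0.8,0,0,0]]';  python3 -m jog '[[0.4,0,0,0,0,0],[0.3,0,0,0,0,0],[0.2,0,0,0,0,0],[0.1,0,0,0,0,0],[0.1,0,0,0,0,0]]'; python3 st.py;python3 -m jog '[[0.12,0,0,0,0,0],[0.12,0,0,0,0,0],[0.12,0,0,0,0,0],[0.12,0,0,0,0,0],[0.12,0,0,0,0,0]]'; python3 st.py
```

```text
time_s: 7.7
tcp_pos: [0.4932, -0.0169, 0.107]
ee_rot: [[0.993, -0.116, 0.004], [-0.116, -0.993, 0.0], [0.004, -0.001, -1.0]]
wrist_force: [1.5, 0.8, 0.3]
gripper_width: 0.003
time_s: 8.12
tcp_pos: [0.4779, -0.1745, 0.0999]
ee_rot: [[0.992, -0.124, 0.006], [-0.124, -0.992, -0.002], [0.006, 0.001, -1.0]]
wrist_force: [1.2, 0.2, 0.2]
gripper_width: 0.004
time_s: 8.53
tcp_pos: [0.4885, -0.1694, 0.0988]
ee_rot: [[0.993, -0.115, 0.001], [-0.115, -0.993, -0.0], [0.001, 0.0, -1.0]]
wrist_force: [1.1, 0.3, 0.6]
gripper_width: 0.009
t 8.53 case x -46.6 y -152.6 z 98.8 ang -6.63 (want -6.77) Fcase x 1.1 y 0.5 z 0.6 w 0.01
time_s: 8.95
tcp_pos: [0.4928, -0.171, 0.0983]
ee_rot: [[0.993, -0.118, -0.002], [-0.118, -0.993, 0.0], [-0.002, 0.0, -1.0]]
wrist_force: [-3.4, -0.3, 0.1]
gripper_width: 0.005
t 8.95 case x -42.1 y -153.7 z 98.3 ang -6.76 (want -6.77) Fcase x -3.3 y -0.7 z 0.1 w 0.00
```

```bash
python3 -m jog '[[0.12,0,0,0,0,0],[0.12,0,0,0,0,0],[0.12,0,0,0,0,0],[0.12,0,0,0,0,0],[0.1,0,0,0,0,0]]'; python3 st.py;  python3 -m jog '[[-2,0,-0.8,0,0,0],[0,-3.8,0,0,0,0],[0,-3.9,0,0,0,0],[0,-3.9,0,0,0,0],[0,-3.9,0,0,0,0]]'; python3 -m jog '[[0,-3.9,0,0,0,0],[0,-3.9,0,0,0,0],[0,-3.9,0,0,0,0],[0,-3.7,0,0,0,0],[0.3,0,0.8,0,0,0]]';  python3 -m jog '[[0.4,0,0,0,0,0],[0.3,0,0,0,0,0],[0.2,0,0,0,0,0],[0.1,0,0,0,0,0],[0.1,0,0,0,0,0]]'; python3 st.py
```

```text
time_s: 9.37
tcp_pos: [0.4996, -0.1718, 0.0984]
ee_rot: [[0.993, -0.118, -0.0], [-0.118, -0.993, 0.0], [-0.0, -0.0, -1.0]]
wrist_force: [-3.0, 0.2, -0.8]
gripper_width: 0.009
t 9.37 case x -35.3 y -153.7 z 98.4 ang -6.76 (want -6.77) Fcase x -3.0 y -0.2 z -0.8 w 0.01
time_s: 9.78
tcp_pos: [0.5001, -0.0134, 0.1077]
ee_rot: [[0.993, -0.118, 0.006], [-0.118, -0.993, 0.001], [0.006, -0.002, -1.0]]
wrist_force: [0.5, 0.2, 0.5]
gripper_width: 0.005
time_s: 10.2
tcp_pos: [0.5236, 0.1447, 0.1012]
ee_rot: [[0.994, -0.11, 0.011], [-0.11, -0.994, 0.006], [0.011, -0.007, -1.0]]
wrist_force: [0.9, 0.4, 0.1]
gripper_width: 0.004
time_s: 10.62
tcp_pos: [0.5302, 0.1348, 0.0989]
ee_rot: [[0.993, -0.119, 0.001], [-0.119, -0.993, 0.0], [0.001, -0.001, -1.0]]
wrist_force: [-0.5, 0.1, -0.7]
gripper_width: 0.002
t 10.62 case x -41.0 y 154.3 z 98.9 ang -6.86 (want -6.77) Fcase x -0.5 y 0.0 z -0.7 w 0.00
```

```bash
python3 -m jog '[[0.12,0,0,0,0,0],[0.12,0,0,0,0,0],[0.12,0,0,0,0,0],[0.12,0,0,0,0,0],[0.12,0,0,0,0,0]]'; python3 st.py;python3 -m jog '[[0.12,0,0,0,0,0],[0.12,0,0,0,0,0],[0.12,0,0,0,0,0],[0.12,0,0,0,0,0],[0.1,0,0,0,0,0]]'; python3 st.py
python3 - <<'E'
from h import *
T=pickle.load(open("top0.pkl","rb"));v=pickle.load(open("pose.pkl","rb"))
print(tocase(ray(T,unz([(423,196)],4.2,170,140),.151),v))
E
```

```text
time_s: 11.03
tcp_pos: [0.5351, 0.1348, 0.0984]
ee_rot: [[0.993, -0.118, -0.001], [-0.118, -0.993, -0.001], [-0.001, 0.001, -1.0]]
wrist_force: [-4.9, -0.2, 2.2]
gripper_width: 0.004
t 11.03 case x -36.2 y 154.9 z 98.4 ang -6.76 (want -6.77) Fcase x -4.9 y -0.8 z 2.2 w 0.00
time_s: 11.45
tcp_pos: [0.5417, 0.1345, 0.0985]
ee_rot: [[0.993, -0.118, 0.0], [-0.118, -0.993, 0.0], [0.0, -0.0, -1.0]]
wrist_force: [-4.5, 1.1, 1.4]
gripper_width: 0.007
t 11.45 case x -29.6 y 155.4 z 98.5 ang -6.75 (want -6.77) Fcase x -4.6 y 0.6 z 1.4 w 0.01
[[0.03462188 0.00755861]]
```

```bash
python3 -m jog '[[-2,0,-0.8,0,0,0],[0,3.8,0,0,0,0],[0,3.9,0,0,0,0],[0,3.9,0,0,0,0],[0,3.9,0,0,0,0]]'; python3 -m jog '[[0,3.9,0,0,0,0],[0,3.9,0,0,0,0],[0,3.9,0,0,0,0],[0,3.7,0,0,0,0],[0.3,0,0.8,0,0,0]]';  python3 -m jog '[[0.4,0,0,0,0,0],[0.3,0,0,0,0,0],[0.2,0,0,0,0,0],[0.1,0,0,0,0,0],[0.1,0,0,0,0,0]]'; python3 st.py;python3 -m jog '[[0.12,0,0,0,0,0],[0.12,0,0,0,0,0],[0.12,0,0,0,0,0],[0.12,0,0,0,0,0],[0.12,0,0,0,0,0]]'; python3 st.py; python3 -m jog '[[0.12,0,0,0,0,0],[0.12,0,0,0,0,0],[0.12,0,0,0,0,0],[0.12,0,0,0,0,0],[0.1,0,0,0,0,0]]'; python3 st.py
```

```text
time_s: 11.87
tcp_pos: [0.505, -0.0182, 0.1072]
ee_rot: [[0.993, -0.116, 0.005], [-0.116, -0.993, 0.0], [0.005, -0.001, -1.0]]
wrist_force: [0.6, 0.6, -0.5]
gripper_width: 0.006
time_s: 12.28
tcp_pos: [0.4897, -0.1759, 0.1001]
ee_rot: [[0.992, -0.123, 0.006], [-0.123, -0.992, -0.002], [0.007, 0.001, -1.0]]
wrist_force: [0.6, 0.8, 0.1]
gripper_width: 0.006
time_s: 12.7
tcp_pos: [0.5, -0.1707, 0.0988]
ee_rot: [[0.993, -0.115, 0.001], [-0.115, -0.993, -0.0], [0.001, 0.0, -1.0]]
wrist_force: [0.6, -1.1, -0.1]
gripper_width: 0.003
t 12.70 case x -35.0 y -152.6 z 98.8 ang -6.63 (want -6.77) Fcase x 0.7 y -1.0 z -0.1 w 0.00
time_s: 13.12
tcp_pos: [0.504, -0.1723, 0.0983]
ee_rot: [[0.993, -0.118, -0.003], [-0.118, -0.993, 0.0], [-0.003, 0.0, -1.0]]
wrist_force: [-3.7, 0.6, 1.1]
gripper_width: 0.005
t 13.12 case x -30.9 y -153.7 z 98.3 ang -6.76 (want -6.77) Fcase x -3.7 y 0.2 z 1.1 w 0.01
time_s: 13.53
tcp_pos: [0.5111, -0.1732, 0.0983]
ee_rot: [[0.993, -0.118, 0.0], [-0.118, -0.993, 0.0], [0.0, -0.0, -1.0]]
wrist_force: [-3.4, -1.5, -1.2]
gripper_width: 0.001
t 13.53 case x -23.7 y -153.8 z 98.3 ang -6.77 (want -6.77) Fcase x -3.2 y -1.9 z -1.2 w 0.00
```

```bash
python3 -m jog '[[-2,0,-0.8,0,0,0],[0,-3.8,0,0,0,0],[0,-3.9,0,0,0,0],[0,-3.9,0,0,0,0],[0,-3.9,0,0,0,0]]'; python3 -m jog '[[0,-3.9,0,0,0,0],[0,-3.9,0,0,0,0],[0,-3.9,0,0,0,0],[0,-3.7,0,0,0,0],[0.3,0,0.8,0,0,0]]';  python3 -m jog '[[0.4,0,0,0,0,0],[0.3,0,0,0,0,0],[0.2,0,0,0,0,0],[0.1,0,0,0,0,0],[0.1,0,0,0,0,0]]'; python3 st.py;python3 -m jog '[[0.12,0,0,0,0,0],[0.12,0,0,0,0,0],[0.12,0,0,0,0,0],[0.12,0,0,0,0,0],[0.12,0,0,0,0,0]]'; python3 st.py; python3 -m jog '[[0.12,0,0,0,0,0],[0.12,0,0,0,0,0],[0.12,0,0,0,0,0],[0.12,0,0,0,0,0],[0.1,0,0,0,0,0]]'; python3 st.py
```

```text
time_s: 13.95
tcp_pos: [0.5117, -0.0148, 0.1077]
ee_rot: [[0.993, -0.118, 0.006], [-0.118, -0.993, 0.001], [0.006, -0.002, -1.0]]
wrist_force: [0.8, -0.3, 0.5]
gripper_width: 0.005
time_s: 14.37
tcp_pos: [0.5351, 0.1433, 0.1011]
ee_rot: [[0.994, -0.11, 0.011], [-0.11, -0.994, 0.005], [0.011, -0.007, -1.0]]
wrist_force: [1.2, 0.3, 1.6]
gripper_width: 0.007
time_s: 14.78
tcp_pos: [0.5418, 0.1334, 0.0989]
ee_rot: [[0.993, -0.119, 0.001], [-0.119, -0.993, 0.0], [0.001, -0.0, -1.0]]
wrist_force: [-0.6, -0.4, -0.2]
gripper_width: 0.008
t 14.78 case x -29.4 y 154.3 z 98.9 ang -6.86 (want -6.77) Fcase x -0.6 y -0.5 z -0.2 w 0.01
time_s: 15.2
tcp_pos: [0.5461, 0.1333, 0.0985]
ee_rot: [[0.993, -0.118, -0.002], [-0.118, -0.993, -0.001], [-0.002, 0.001, -1.0]]
wrist_force: [-4.8, 0.5, 4.1]
gripper_width: 0.007
t 15.20 case x -25.1 y 154.7 z 98.5 ang -6.77 (want -6.77) Fcase x -4.8 y -0.1 z 4.1 w 0.01
time_s: 15.62
tcp_pos: [0.5531, 0.1331, 0.0985]
ee_rot: [[0.993, -0.118, -0.0], [-0.118, -0.993, 0.0], [-0.0, -0.0, -1.0]]
wrist_force: [-4.5, 0.8, 2.2]
gripper_width: 0.004
t 15.62 case x -18.1 y 155.3 z 98.5 ang -6.76 (want -6.77) Fcase x -4.6 y 0.2 z 2.2 w 0.00
```

Works smoothly at 3–5 N. Next the right end to about -12, then the left again.

```bash
python3 -m jog '[[-2,0,-0.8,0,0,0],[0,3.8,0,0,0,0],[0,3.9,0,0,0,0],[0,3.9,0,0,0,0],[0,3.9,0,0,0,0]]'; python3 -m jog '[[0,3.9,0,0,0,0],[0,3.9,0,0,0,0],[0,3.9,0,0,0,0],[0,3.7,0,0,0,0],[0.3,0,0.8,0,0,0]]';  python3 -m jog '[[0.4,0,0,0,0,0],[0.3,0,0,0,0,0],[0.2,0,0,0,0,0],[0.1,0,0,0,0,0],[0.1,0,0,0,0,0]]'; python3 st.py;python3 -m jog '[[0.12,0,0,0,0,0],[0.12,0,0,0,0,0],[0.12,0,0,0,0,0],[0.12,0,0,0,0,0],[0.12,0,0,0,0,0]]'; python3 st.py; python3 -m jog '[[0.12,0,0,0,0,0],[0.12,0,0,0,0,0],[0.12,0,0,0,0,0],[0.12,0,0,0,0,0],[0.1,0,0,0,0,0]]'; python3 st.py
```

```text
time_s: 16.03
tcp_pos: [0.5166, -0.0196, 0.107]
ee_rot: [[0.993, -0.116, 0.005], [-0.116, -0.993, 0.0], [0.005, -0.001, -1.0]]
wrist_force: [0.7, -0.6, 0.1]
gripper_width: -0.001
time_s: 16.45
tcp_pos: [0.5013, -0.1774, 0.1]
ee_rot: [[0.992, -0.123, 0.006], [-0.123, -0.992, -0.002], [0.007, 0.001, -1.0]]
wrist_force: [0.8, -0.6, -0.4]
gripper_width: 0.006
time_s: 16.87
tcp_pos: [0.5116, -0.1721, 0.0988]
ee_rot: [[0.993, -0.116, 0.001], [-0.116, -0.993, -0.0], [0.001, 0.0, -1.0]]
wrist_force: [0.3, 0.1, 0.6]
gripper_width: 0.008
t 16.87 case x -23.4 y -152.6 z 98.8 ang -6.64 (want -6.77) Fcase x 0.3 y 0.2 z 0.6 w 0.01
time_s: 17.28
tcp_pos: [0.5152, -0.1736, 0.0983]
ee_rot: [[0.993, -0.118, -0.003], [-0.118, -0.993, 0.0], [-0.003, 0.0, -1.0]]
wrist_force: [-4.1, 0.5, 2.4]
gripper_width: 0.008
t 17.28 case x -19.6 y -153.7 z 98.3 ang -6.75 (want -6.77) Fcase x -4.1 y 0.0 z 2.4 w 0.01
time_s: 17.7
tcp_pos: [0.5225, -0.1747, 0.0983]
ee_rot: [[0.993, -0.118, -0.0], [-0.118, -0.993, -0.0], [-0.0, 0.0, -1.0]]
wrist_force: [-3.2, -1.5, 0.0]
gripper_width: 0.006
t 17.70 case x -12.2 y -153.9 z 98.3 ang -6.77 (want -6.77) Fcase x -3.0 y -1.9 z 0.0 w 0.01
```

```bash
python3 -m jog '[[-2,0,-0.8,0,0,0],[0,-3.8,0,0,0,0],[0,-3.9,0,0,0,0],[0,-3.9,0,0,0,0],[0,-3.9,0,0,0,0]]'; python3 -m jog '[[0,-3.9,0,0,0,0],[0,-3.9,0,0,0,0],[0,-3.9,0,0,0,0],[0,-3.7,0,0,0,0],[0.3,0,0.8,0,0,0]]';  python3 -m jog '[[0.4,0,0,0,0,0],[0.3,0,0,0,0,0],[0.2,0,0,0,0,0],[0.1,0,0,0,0,0],[0.1,0,0,0,0,0]]'; python3 st.py;python3 -m jog '[[0.12,0,0,0,0,0],[0.12,0,0,0,0,0],[0.12,0,0,0,0,0],[0.12,0,0,0,0,0],[0.12,0,0,0,0,0]]'; python3 st.py
```

```text
time_s: 18.12
tcp_pos: [0.5233, -0.0161, 0.1075]
ee_rot: [[0.993, -0.118, 0.006], [-0.118, -0.993, 0.001], [0.006, -0.002, -1.0]]
wrist_force: [0.9, -0.6, -0.4]
gripper_width: 0.006
time_s: 18.53
tcp_pos: [0.5466, 0.1421, 0.101]
ee_rot: [[0.994, -0.11, 0.011], [-0.11, -0.994, 0.005], [0.011, -0.007, -1.0]]
wrist_force: [-0.3, 0.4, 0.7]
gripper_width: 0.008
time_s: 18.95
tcp_pos: [0.5533, 0.1321, 0.0989]
ee_rot: [[0.993, -0.119, 0.001], [-0.119, -0.993, 0.0], [0.001, -0.0, -1.0]]
wrist_force: [0.3, -0.1, -0.0]
gripper_width: 0.006
t 18.95 case x -17.8 y 154.3 z 98.9 ang -6.86 (want -6.77) Fcase x 0.3 y -0.0 z -0.0 w 0.01
time_s: 19.37
tcp_pos: [0.5576, 0.132, 0.0985]
ee_rot: [[0.993, -0.118, -0.002], [-0.118, -0.993, -0.001], [-0.002, 0.001, -1.0]]
wrist_force: [-4.4, 0.9, 2.6]
gripper_width: 0.006
t 19.37 case x -13.5 y 154.8 z 98.5 ang -6.77 (want -6.77) Fcase x -4.4 y 0.4 z 2.6 w 0.01
```

```bash
python3 -m jog '[[0.12,0,0,0,0,0],[0.12,0,0,0,0,0],[0.12,0,0,0,0,0],[0.1,0,0,0,0,0],[0.1,0,0,0,0,0]]'; python3 st.py; python3 -m jog '[[-2,0,-0.8,0,0,0],[0,3.8,0,0,0,0],[0,3.9,0,0,0,0],[0,3.9,0,0,0,0],[0,3.9,0,0,0,0]]'; python3 -m jog '[[0,3.9,0,0,0,0],[0,3.9,0,0,0,0],[0,3.9,0,0,0,0],[0,3.7,0,0,0,0],[0.3,0,0.8,0,0,0]]';  python3 -m jog '[[0.4,0,0,0,0,0],[0.3,0,0,0,0,0],[0.2,0,0,0,0,0],[0.1,0,0,0,0,0],[0.1,0,0,0,0,0]]'; python3 st.py;python3 -m jog '[[0.12,0,0,0,0,0],[0.12,0,0,0,0,0],[0.12,0,0,0,0,0],[0.12,0,0,0,0,0],[0.12,0,0,0,0,0]]'; python3 st.py
```

```text
time_s: 19.78
tcp_pos: [0.5644, 0.1318, 0.0985]
ee_rot: [[0.993, -0.118, -0.0], [-0.118, -0.993, 0.0], [-0.0, -0.0, -1.0]]
wrist_force: [-5.0, 1.1, 2.8]
gripper_width: 0.007
t 19.78 case x -6.8 y 155.4 z 98.5 ang -6.75 (want -6.77) Fcase x -5.1 y 0.5 z 2.8 w 0.01
time_s: 20.2
tcp_pos: [0.5279, -0.021, 0.1071]
ee_rot: [[0.993, -0.116, 0.005], [-0.116, -0.993, 0.0], [0.005, -0.001, -1.0]]
wrist_force: [1.2, -0.8, 0.4]
gripper_width: 0.003
time_s: 20.62
tcp_pos: [0.5126, -0.1788, 0.1]
ee_rot: [[0.992, -0.123, 0.006], [-0.123, -0.992, -0.002], [0.007, 0.001, -1.0]]
wrist_force: [0.9, 0.6, 0.5]
gripper_width: 0.002
time_s: 21.03
tcp_pos: [0.5229, -0.1734, 0.0988]
ee_rot: [[0.993, -0.116, 0.001], [-0.116, -0.993, -0.0], [0.001, 0.0, -1.0]]
wrist_force: [0.1, -0.4, -0.4]
gripper_width: 0.007
t 21.03 case x -12.0 y -152.6 z 98.8 ang -6.64 (want -6.77) Fcase x 0.2 y -0.4 z -0.4 w 0.01
time_s: 21.45
tcp_pos: [0.5263, -0.1748, 0.0984]
ee_rot: [[0.993, -0.118, -0.004], [-0.118, -0.993, 0.0], [-0.004, 0.0, -1.0]]
wrist_force: [-4.7, 0.6, 2.6]
gripper_width: 0.006
t 21.45 case x -8.5 y -153.6 z 98.4 ang -6.75 (want -6.77) Fcase x -4.7 y 0.1 z 2.6 w 0.01
```

```bash
python3 -m jog '[[0.1,0,0,0,0,0],[0.1,0,0,0,0,0],[0.1,0,0,0,0,0],[0.1,0,0,0,0,0],[0.1,0,0,0,0,0]]'; python3 st.py; python3 -m jog '[[-2,0,-0.8,0,0,0],[0,-3.8,0,0,0,0],[0,-3.9,0,0,0,0],[0,-3.9,0,0,0,0],[0,-3.9,0,0,0,0]]'; python3 -m jog '[[0,-3.9,0,0,0,0],[0,-3.9,0,0,0,0],[0,-3.9,0,0,0,0],[0,-3.7,0,0,0,0],[0.3,0,0.8,0,0,0]]';  python3 -m jog '[[0.4,0,0,0,0,0],[0.3,0,0,0,0,0],[0.2,0,0,0,0,0],[0.1,0,0,0,0,0],[0.1,0,0,0,0,0]]'; python3 st.py;python3 -m jog '[[0.1,0,0,0,0,0],[0.1,0,0,0,0,0],[0.1,0,0,0,0,0],[0.1,0,0,0,0,0],[0,0,0,0,0,0]]'; python3 st.py
python3 - <<'E'
from station import capture
import cv2
c=capture("scene")["frame"][:,:,::-1]
cv2.imwrite("pics/s2z.png",cv2.resize(c[95:255,175:375],None,fx=3.7,fy=3.7,interpolation=cv2.INTER_CUBIC))
E
```

```text
time_s: 21.87
tcp_pos: [0.5329, -0.1759, 0.0984]
ee_rot: [[0.993, -0.118, -0.0], [-0.118, -0.993, -0.0], [-0.0, 0.0, -1.0]]
wrist_force: [-3.5, -0.2, 0.9]
gripper_width: 0.003
t 21.87 case x -1.8 y -153.9 z 98.4 ang -6.77 (want -6.77) Fcase x -3.5 y -0.6 z 0.9 w 0.00
time_s: 22.28
tcp_pos: [0.5339, -0.0174, 0.1074]
ee_rot: [[0.993, -0.118, 0.006], [-0.118, -0.993, 0.001], [0.006, -0.002, -1.0]]
wrist_force: [1.0, -0.5, -0.6]
gripper_width: 0.005
time_s: 22.7
tcp_pos: [0.5571, 0.1408, 0.1008]
ee_rot: [[0.994, -0.11, 0.011], [-0.11, -0.994, 0.005], [0.011, -0.007, -1.0]]
wrist_force: [1.1, 0.0, 0.2]
gripper_width: 0.006
time_s: 23.12
tcp_pos: [0.5638, 0.1308, 0.0989]
ee_rot: [[0.993, -0.119, 0.001], [-0.119, -0.993, 0.0], [0.001, -0.0, -1.0]]
wrist_force: [-0.2, 0.4, 0.1]
gripper_width: 0.006
t 23.12 case x -7.2 y 154.3 z 98.9 ang -6.86 (want -6.77) Fcase x -0.3 y 0.4 z 0.1 w 0.01
time_s: 23.53
tcp_pos: [0.5662, 0.131, 0.0985]
ee_rot: [[0.993, -0.118, -0.003], [-0.118, -0.993, -0.001], [-0.002, 0.001, -1.0]]
wrist_force: [-3.8, -0.2, 2.1]
gripper_width: 0.002
t 23.53 case x -4.9 y 154.8 z 98.5 ang -6.77 (want -6.77) Fcase x -3.7 y -0.7 z 2.1 w 0.00
```

View pics/s2z.png

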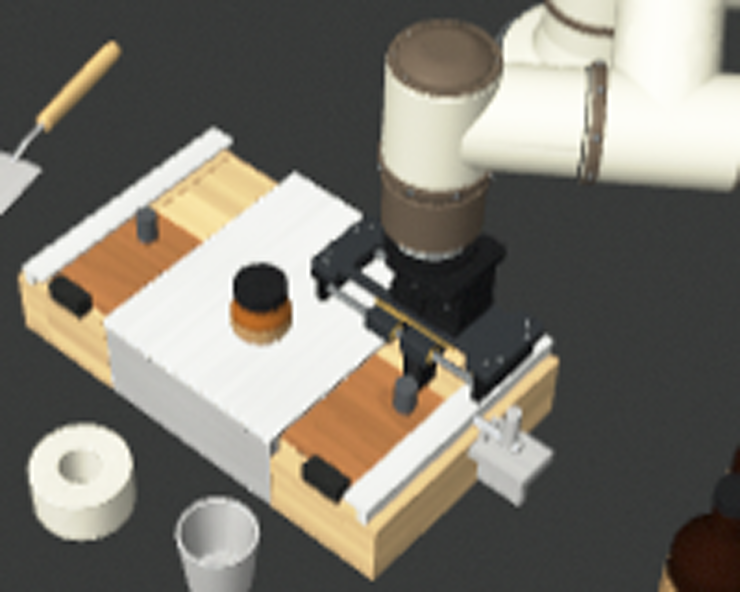

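The lid is nearly home: its leading edge is just short of both black stops ((70,295) and (326,478)). From here I'll use fine steps and watch the force.

```bash
python3 -m jog '[[0.08,0,0,0,0,0],[0.08,0,0,0,0,0],[0.06,0,0,0,0,0],[0.06,0,0,0,0,0],[0.04,0,0,0,0,0]]'; python3 st.py;  python3 -m jog '[[0.04,0,0,0,0,0],[0.04,0,0,0,0,0],[0.03,0,0,0,0,0],[0.03,0,0,0,0,0],[0.03,0,0,0,0,0]]'; python3 st.py
```

```text
time_s: 24.0
tcp_pos: [0.5705, 0.131, 0.0984]
ee_rot: [[0.993, -0.118, -0.0], [-0.118, -0.993, -0.0], [-0.0, 0.0, -1.0]]
wrist_force: [-4.9, 0.5, 2.1]
gripper_width: 0.004
t 24.00 case x -0.7 y 155.4 z 98.4 ang -6.76 (want -6.77) Fcase x -4.9 y -0.1 z 2.1 w 0.00
time_s: 24.42
tcp_pos: [0.5707, 0.1309, 0.0983]
ee_rot: [[0.993, -0.118, -0.003], [-0.118, -0.993, -0.0], [-0.003, 0.001, -1.0]]
wrist_force: [-8.5, 2.4, 4.6]
gripper_width: 0.008
t 24.42 case x -0.4 y 155.2 z 98.3 ang -6.76 (want -6.77) Fcase x -8.7 y 1.4 z 4.6 w 0.01
```

```bash
python3 -m jog '[[-2.1,0,-0.8,0,0,0],[0,3.8,0,0,0,0],[0,3.9,0,0,0,0],[0,3.9,0,0,0,0],[0,3.9,0,0,0,0]]'; python3 -m jog '[[0,3.9,0,0,0,0],[0,3.9,0,0,0,0],[0,3.9,0,0,0,0],[0,3.7,0,0,0,0],[0.3,0,0.8,0,0,0]]';  python3 -m jog '[[0.5,0,0,0,0,0],[0.5,0,0,0,0,0],[0.2,0,0,0,0,0],[0.1,0,0,0,0,0],[0.1,0,0,0,0,0]]'; python3 st.py;python3 -m jog '[[0.06,0,0,0,0,0],[0.06,0,0,0,0,0],[0.06,0,0,0,0,0],[0.06,0,0,0,0,0],[0.05,0,0,0,0,0]]'; python3 st.py
```

```text
time_s: 24.83
tcp_pos: [0.5348, -0.0217, 0.1073]
ee_rot: [[0.993, -0.116, 0.005], [-0.116, -0.993, 0.0], [0.005, -0.001, -1.0]]
wrist_force: [0.1, 0.3, -0.4]
gripper_width: 0.004
time_s: 25.25
tcp_pos: [0.5195, -0.1796, 0.1002]
ee_rot: [[0.992, -0.123, 0.007], [-0.123, -0.992, -0.002], [0.007, 0.001, -1.0]]
wrist_force: [1.4, 0.7, -0.1]
gripper_width: 0.005
time_s: 25.67
tcp_pos: [0.5327, -0.1745, 0.0988]
ee_rot: [[0.993, -0.116, 0.001], [-0.116, -0.993, -0.0], [0.001, 0.0, -1.0]]
wrist_force: [-0.2, 0.8, -0.2]
gripper_width: 0.005
t 25.67 case x -2.1 y -152.5 z 98.8 ang -6.64 (want -6.77) Fcase x -0.3 y 0.7 z -0.2 w 0.00
time_s: 26.08
tcp_pos: [0.5337, -0.1755, 0.0984]
ee_rot: [[0.993, -0.118, -0.002], [-0.118, -0.993, 0.001], [-0.003, -0.0, -1.0]]
wrist_force: [-4.0, 1.9, 2.4]
gripper_width: 0.008
t 26.08 case x -1.0 y -153.4 z 98.4 ang -6.76 (want -6.77) Fcase x -4.2 y 1.4 z 2.4 w 0.01
```

```bash
python3 -m jog '[[0.05,0,0,0,0,0],[0.05,0,0,0,0,0],[0.05,0,0,0,0,0],[0.04,0,0,0,0,0],[0.03,0,0,0,0,0]]'; python3 st.py; python3 -m jog '[[0.03,0,0,0,0,0],[0.02,0,0,0,0,0],[0.02,0,0,0,0,0],[0.0,0,0,0,0,0],[0.0,0,0,0,0,0]]'; python3 st.py
```

```text
time_s: 26.5
tcp_pos: [0.534, -0.1757, 0.0983]
ee_rot: [[0.993, -0.118, -0.006], [-0.118, -0.993, 0.001], [-0.007, -0.0, -1.0]]
wrist_force: [-8.8, 4.7, 6.8]
gripper_width: 0.003
t 26.50 case x -0.7 y -153.6 z 98.3 ang -6.79 (want -6.77) Fcase x -9.3 y 3.6 z 6.8 w 0.00
time_s: 26.92
tcp_pos: [0.534, -0.1757, 0.0983]
ee_rot: [[0.993, -0.118, -0.008], [-0.118, -0.993, 0.001], [-0.008, -0.0, -1.0]]
wrist_force: [-9.8, 4.8, 7.3]
gripper_width: 0.007
t 26.92 case x -0.7 y -153.6 z 98.3 ang -6.79 (want -6.77) Fcase x -10.3 y 3.7 z 7.3 w 0.01
```

```bash
python3 -m jog '[[-2.3,0,-0.8,0,0,0],[0,-3.8,0,0,0,0],[0,-3.9,0,0,0,0],[0,-3.9,0,0,0,0],[0,-3.9,0,0,0,0]]'
python3 - <<'E'
from station import capture
import cv2,pickle
for n in("top","scene"):
    c=capture(n);pickle.dump(c,open(f"{n}3.pkl","wb"))
t=pickle.load(open("top3.pkl","rb"))["frame"][:,:,::-1];s=pickle.load(open("scene3.pkl","rb"))["frame"][:,:,::-1]
cv2.imwrite("pics/t3z.png",cv2.resize(t[140:260,170:360],None,fx=4.2,fy=4.2,interpolation=cv2.INTER_CUBIC))
cv2.imwrite("pics/s3z.png",cv2.resize(s[125:255,175:335],None,fx=4.6,fy=4.6,interpolation=cv2.INTER_CUBIC))
E
```

```text
time_s: 27.33
tcp_pos: [0.5341, -0.0183, 0.1071]
ee_rot: [[0.993, -0.118, 0.003], [-0.118, -0.993, 0.0], [0.003, -0.001, -1.0]]
wrist_force: [0.5, 0.3, 0.6]
gripper_width: 0.008
```

View pics/t3z.png

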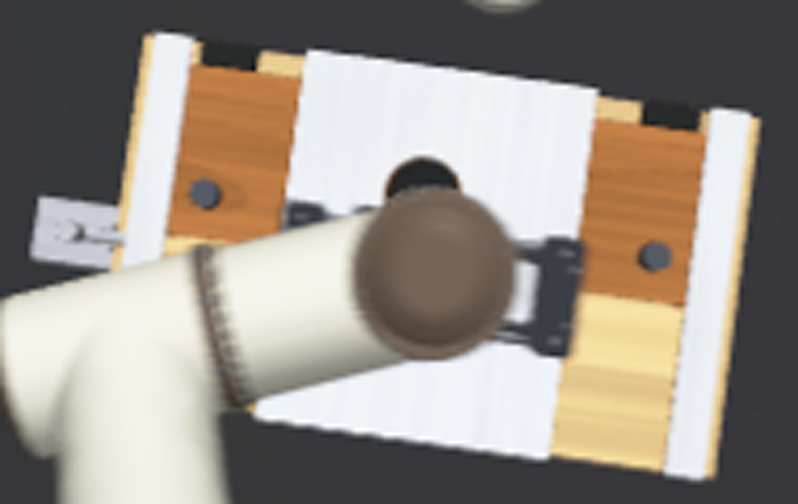

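View pics/s3z.png

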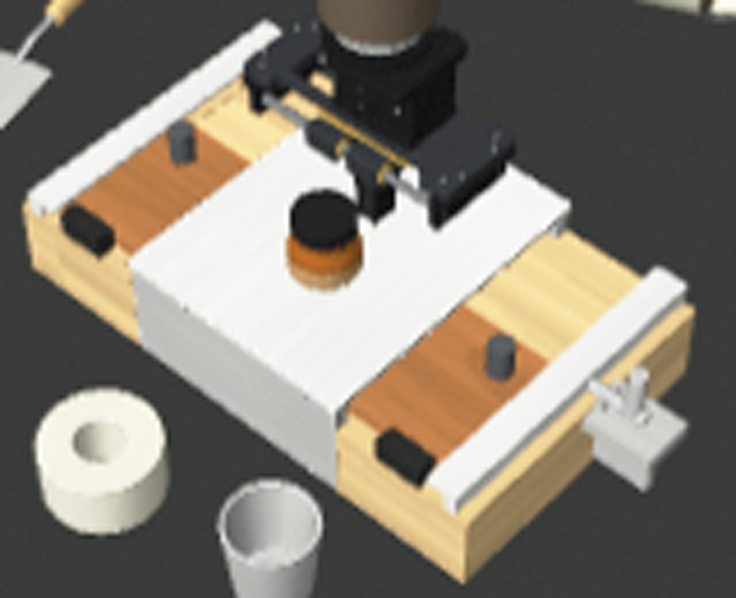

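Both ends look seated against the stops (top zoom: knobs (205,194) and (655,257)). I'll check the numbers.

Run:
```python
from h import *
T=pickle.load(open("top3.pkl","rb"));S=pickle.load(open("scene3.pkl","rb"));v=pickle.load(open("pose.pkl","rb"))
print((tocase(ray(T,unz([(205,194),(655,257)],4.2,170,140),.112),v)*1e3).round(1),(tocase(ray(S,unz([(502,341),(181,128)],4.6,175,125),.112),v)*1e3).round(1))
print("stops front top edge",(tocase(ray(T,unz([(228,71),(668,127)],4.2,170,140),.09),v)*1e3).round(1))
```

```text
[[  18.2  154.3]
 [  17.3 -153. ]] [[  18.2  154.7]
 [  19.  -154.4]]
stops front top edge [[ 106.   153.1]
 [ 108.2 -153.3]]
```

Knobs read x≈18 against 20 and stops about 107–108 against 110: the same calibration bias, so this agrees with home. I'll recheck the left end by touch, since the right was pushed last.

```bash
python3 -m jog '[[0,-3.9,0,0,0,0],[0,-3.9,0,0,0,0],[0,-3.9,0,0,0,0],[0,-3.7,0,0,0,0],[0.3,0,0.8,0,0,0]]';  python3 -m jog '[[0.5,0,0,0,0,0],[0.4,0,0,0,0,0],[0.2,0,0,0,0,0],[0.1,0,0,0,0,0],[0.1,0,0,0,0,0]]'; python3 st.py;python3 -m jog '[[0.1,0,0,0,0,0],[0.1,0,0,0,0,0],[0.08,0,0,0,0,0],[0.06,0,0,0,0,0],[0.06,0,0,0,0,0]]'; python3 st.py
```

```text
time_s: 27.85
tcp_pos: [0.5576, 0.1387, 0.1004]
ee_rot: [[0.994, -0.111, 0.008], [-0.111, -0.994, 0.003], [0.008, -0.004, -1.0]]
wrist_force: [0.9, -0.2, 0.2]
gripper_width: 0.003
time_s: 28.27
tcp_pos: [0.5673, 0.1301, 0.0988]
ee_rot: [[0.993, -0.12, 0.0], [-0.12, -0.993, 0.0], [0.0, -0.0, -1.0]]
wrist_force: [0.3, -0.0, 0.1]
gripper_width: 0.006
t 28.27 case x -3.6 y 154.1 z 98.8 ang -6.87 (want -6.77) Fcase x 0.3 y 0.0 z 0.1 w 0.01
time_s: 28.68
tcp_pos: [0.5702, 0.1307, 0.0985]
ee_rot: [[0.993, -0.118, -0.002], [-0.118, -0.993, -0.0], [-0.002, 0.001, -1.0]]
wrist_force: [-3.1, 0.1, 1.5]
gripper_width: 0.004
t 28.68 case x -0.9 y 155.0 z 98.5 ang -6.76 (want -6.77) Fcase x -3.1 y -0.3 z 1.5 w 0.00
```

```bash
python3 -m jog '[[0.06,0,0,0,0,0],[0.06,0,0,0,0,0],[0.05,0,0,0,0,0],[0.04,0,0,0,0,0],[0.03,0,0,0,0,0]]'; python3 st.py
```

```text
time_s: 29.1
tcp_pos: [0.5706, 0.1306, 0.0984]
ee_rot: [[0.993, -0.118, -0.006], [-0.118, -0.993, -0.001], [-0.006, 0.002, -1.0]]
wrist_force: [-8.4, 2.8, 6.5]
gripper_width: 0.004
t 29.10 case x -0.5 y 154.9 z 98.4 ang -6.75 (want -6.77) Fcase x -8.6 y 1.8 z 6.5 w 0.00
```

```bash
python3 -m jog '[[-3,0,-0.8,0,0,0],[-3.1,0,0,0,0,0],[0,-2.5,0,0,0,0],[0,-3.5,0,0,0,0],[0,-3.5,0,0,0,0]]'; python3 -m jog '[[0,-3,0,0,0,0],[1.5,0,0,0,0,0],[1.8,0,0,0,0,0],[0.8,0,0,0,0,0],[0,0,0,0,0,0]]';python3 st.py
```

```text
time_s: 29.52
tcp_pos: [0.5242, 0.2331, 0.1073]
ee_rot: [[0.993, -0.118, 0.002], [-0.118, -0.993, 0.001], [0.002, -0.001, -1.0]]
wrist_force: [1.3, -0.1, -0.2]
gripper_width: 0.005
time_s: 29.93
tcp_pos: [0.5698, 0.2572, 0.1062]
ee_rot: [[0.993, -0.119, 0.001], [-0.119, -0.993, 0.0], [0.001, -0.0, -1.0]]
wrist_force: [0.0, 1.3, -0.6]
gripper_width: 0.002
t 29.93 case x -16.2 y 280.5 z 106.2 ang -6.81 (want -6.77) Fcase x -0.1 y 1.3 z -0.6 w 0.00
```

```bash
python3 -m jog '[[-0.15,0,0.6,0,0,0],[0,0.4,0.4,0,0,0],[0,0.4,0.1,0,0,0],[0,0,0,0,0,0],[0,0,0,0,0,0]]';python3 st.py
python3 - <<'E'
from station import capture
import cv2,pickle
for n in("top","scene"):
    c=capture(n);pickle.dump(c,open(f"{n}4.pkl","wb"))
t=pickle.load(open("top4.pkl","rb"))["frame"][:,:,::-1];s=pickle.load(open("scene4.pkl","rb"))["frame"][:,:,::-1]
cv2.imwrite("pics/t4z.png",cv2.resize(t[140:260,150:360],None,fx=3.8,fy=3.8,interpolation=cv2.INTER_CUBIC))
cv2.imwrite("pics/s4z.png",cv2.resize(s[125:255,235:395],None,fx=4.6,fy=4.6,interpolation=cv2.INTER_CUBIC))
E
```

```text
time_s: 30.35
tcp_pos: [0.5654, 0.2489, 0.0956]
ee_rot: [[0.993, -0.118, -0.0], [-0.118, -0.993, -0.0], [-0.0, 0.0, -1.0]]
wrist_force: [0.3, 0.2, 0.6]
gripper_width: 0.002
t 30.35 case x -19.6 y 271.8 z 95.6 ang -6.77 (want -6.77) Fcase x 0.2 y 0.2 z 0.6 w 0.00
```

View pics/s4z.png

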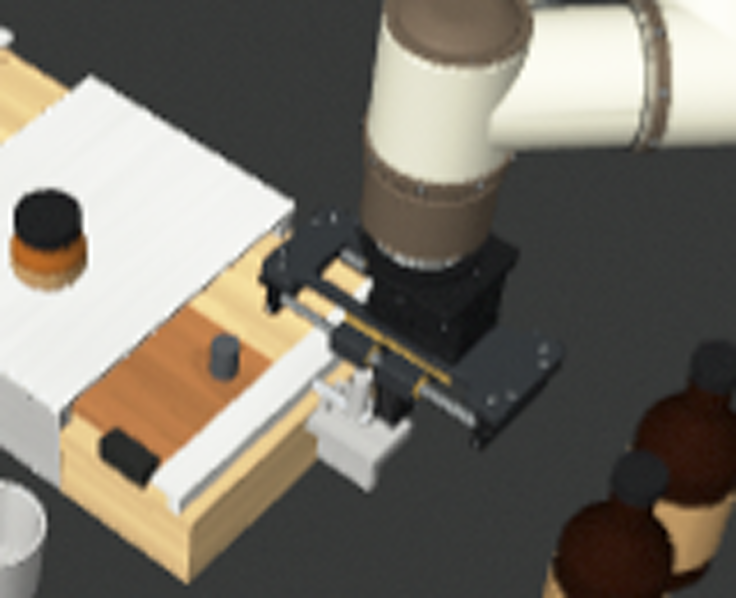

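View pics/t4z.png

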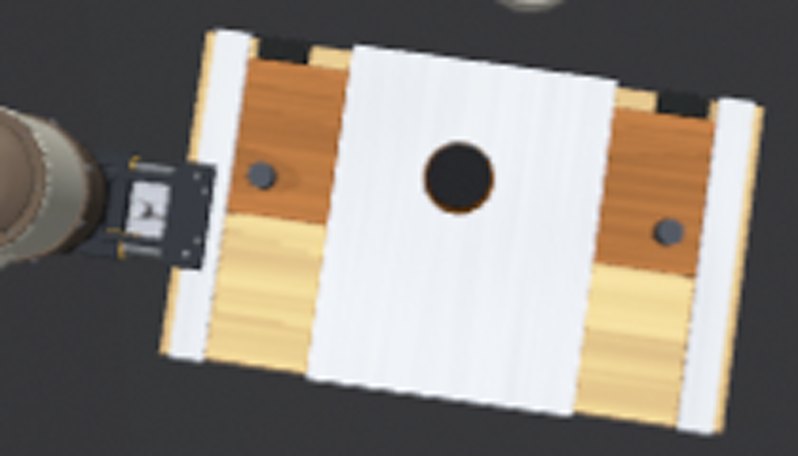

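The finger is lined up on the outer side of the bolt knob (scene zoom: knob (360,385), finger (390,400)), and both lid ends are still at the stops. Next I'll push the bolt in.

```bash
python3 -m jog '[[0.1,0.2,0,0,0,0],[0,0.2,0,0,0,0],[0,0.2,0,0,0,0],[0,0.2,0,0,0,0],[0,0.2,0,0,0,0]]';python3 st.py; python3 -m jog '[[0,0.2,0,0,0,0],[0,0.2,0,0,0,0],[0,0.2,0,0,0,0],[0,0.2,0,0,0,0],[0,0.2,0,0,0,0]]';python3 st.py
```

```text
time_s: 30.87
tcp_pos: [0.5656, 0.2391, 0.0956]
ee_rot: [[0.993, -0.118, 0.0], [-0.118, -0.993, 0.0], [0.0, -0.0, -1.0]]
wrist_force: [0.8, 0.5, 0.4]
gripper_width: 0.004
t 30.87 case x -18.3 y 262.1 z 95.6 ang -6.76 (want -6.77) Fcase x 0.7 y 0.6 z 0.4 w 0.00
time_s: 31.28
tcp_pos: [0.5645, 0.2295, 0.0956]
ee_rot: [[0.993, -0.117, 0.0], [-0.117, -0.993, 0.0], [0.0, -0.0, -1.0]]
wrist_force: [-0.2, 1.7, -0.4]
gripper_width: 0.002
t 31.28 case x -18.2 y 252.4 z 95.6 ang -6.74 (want -6.77) Fcase x -0.4 y 1.7 z -0.4 w 0.00
```

```bash
python3 -m jog '[[0,0.2,0,0,0,0],[0,0.2,0,0,0,0],[0,0.2,0,0,0,0],[0,0.2,0,0,0,0],[0,0.1,0,0,0,0]]';python3 st.py; python3 -m jog '[[0,0.1,0,0,0,0],[0,0.1,0,0,0,0],[0,0.1,0,0,0,0],[0,0.05,0,0,0,0],[0,0.05,0,0,0,0]]';python3 st.py
```

```text
time_s: 31.7
tcp_pos: [0.5634, 0.2202, 0.0956]
ee_rot: [[0.993, -0.118, -0.0], [-0.118, -0.993, -0.0], [-0.0, 0.0, -1.0]]
wrist_force: [0.2, 2.7, -0.2]
gripper_width: 0.005
t 31.70 case x -18.2 y 243.0 z 95.6 ang -6.77 (want -6.77) Fcase x -0.1 y 2.7 z -0.2 w 0.01
time_s: 32.12
tcp_pos: [0.5629, 0.2164, 0.0956]
ee_rot: [[0.993, -0.118, 0.0], [-0.118, -0.993, 0.0], [0.0, -0.0, -1.0]]
wrist_force: [-0.6, 2.6, 0.4]
gripper_width: 0.007
t 32.12 case x -18.2 y 239.2 z 95.6 ang -6.76 (want -6.77) Fcase x -0.9 y 2.5 z 0.4 w 0.01
```

```bash
python3 -m jog '[[0,0.08,0,0,0,0],[0,0.06,0,0,0,0],[0,0.06,0,0,0,0],[0,0.06,0,0,0,0],[0,0.06,0,0,0,0]]';python3 st.py
```

```text
time_s: 32.53
tcp_pos: [0.5626, 0.2134, 0.0956]
ee_rot: [[0.993, -0.118, 0.0], [-0.118, -0.993, 0.0], [0.0, -0.0, -1.0]]
wrist_force: [-0.1, 4.2, 0.1]
gripper_width: 0.007
t 32.53 case x -18.2 y 236.2 z 95.6 ang -6.76 (want -6.77) Fcase x -0.6 y 4.2 z 0.1 w 0.01
```

```bash
python3 -m jog '[[0,0.04,0,0,0,0],[0,0.04,0,0,0,0],[0,0.03,0,0,0,0],[0,0.03,0,0,0,0],[0,0,0,0,0,0]]';python3 st.py
```

```text
time_s: 32.95
tcp_pos: [0.5626, 0.2134, 0.0956]
ee_rot: [[0.993, -0.117, 0.001], [-0.117, -0.993, 0.002], [0.001, -0.003, -1.0]]
wrist_force: [-1.7, 6.0, -0.1]
gripper_width: 0.007
t 32.95 case x -18.2 y 236.2 z 95.6 ang -6.74 (want -6.77) Fcase x -2.4 y 5.8 z -0.1 w 0.01
```

```bash
python3 -m jog '[[0,0.05,0,0,0,0],[0,0.05,0,0,0,0],[0,0.03,0,0,0,0],[0,0,0,0,0,0],[0,0,0,0,0,0]]';python3 st.py; python3 -m jog '[[0,-1.5,0,0,0,0],[0,-1.5,0,0,0,0],[0,0,-3,0,0,0],[-1,0,-4,0,0,0],[-3,0,-2,0,0,0]]'; python3 -m jog '[[-4,0,0,0,0,0],[-4,0,0,0,0,0],[-4,0,0,0,0,0],[-4,0,0,0,0,0],[-3,0,0,0,0,0]]'; python3 -m jog '[[0,0,0,0,0,0],[0,0,0,0,0,0],[0,0,0,0,0,0],[0,0,0,0,0,0],[0,0,0,0,0,0]]'
python3 - <<'E'
from station import capture
import cv2,pickle
for n in("top","scene"):
    c=capture(n);pickle.dump(c,open(f"{n}5.pkl","wb"))
t=pickle.load(open("top5.pkl","rb"))["frame"][:,:,::-1];s=pickle.load(open("scene5.pkl","rb"))["frame"][:,:,::-1]
cv2.imwrite("pics/t5z.png",cv2.resize(t[140:260,170:360],None,fx=4.2,fy=4.2,interpolation=cv2.INTER_CUBIC))
cv2.imwrite("pics/s5z.png",cv2.resize(s[125:255,175:335],None,fx=4.6,fy=4.6,interpolation=cv2.INTER_CUBIC))
E
python3 st.py
```

```text
time_s: 33.37
tcp_pos: [0.5626, 0.2133, 0.0957]
ee_rot: [[0.993, -0.117, 0.002], [-0.117, -0.993, 0.004], [0.002, -0.004, -1.0]]
wrist_force: [-1.8, 9.9, -1.0]
gripper_width: 0.006
t 33.37 case x -18.1 y 236.1 z 95.7 ang -6.73 (want -6.77) Fcase x -3.0 y 9.6 z -1.0 w 0.01
time_s: 33.78
tcp_pos: [0.53, 0.2465, 0.1889]
ee_rot: [[0.993, -0.118, 0.006], [-0.118, -0.993, 0.0], [0.006, -0.001, -1.0]]
wrist_force: [1.1, 1.4, 0.8]
gripper_width: 0.002
time_s: 34.2
tcp_pos: [0.335, 0.267, 0.1856]
ee_rot: [[0.993, -0.117, -0.0], [-0.117, -0.993, -0.002], [-0.0, 0.002, -1.0]]
wrist_force: [-0.8, 0.4, 0.2]
gripper_width: 0.005
time_s: 34.62
tcp_pos: [0.3382, 0.2675, 0.1854]
ee_rot: [[0.993, -0.119, -0.0], [-0.119, -0.993, -0.001], [0.0, 0.001, -1.0]]
wrist_force: [0.3, -0.1, -0.1]
gripper_width: 0.006
t 34.72 case x -247.5 y 263.2 z 185.2 ang -6.84 (want -6.77) Fcase x 0.4 y 0.4 z -0.1 w 0.01
```

View pics/s5z.png

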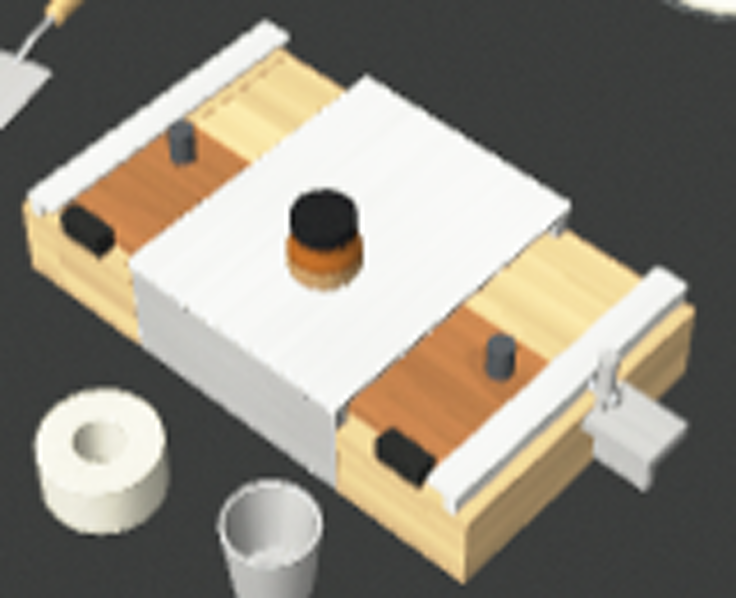

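View pics/t5z.png

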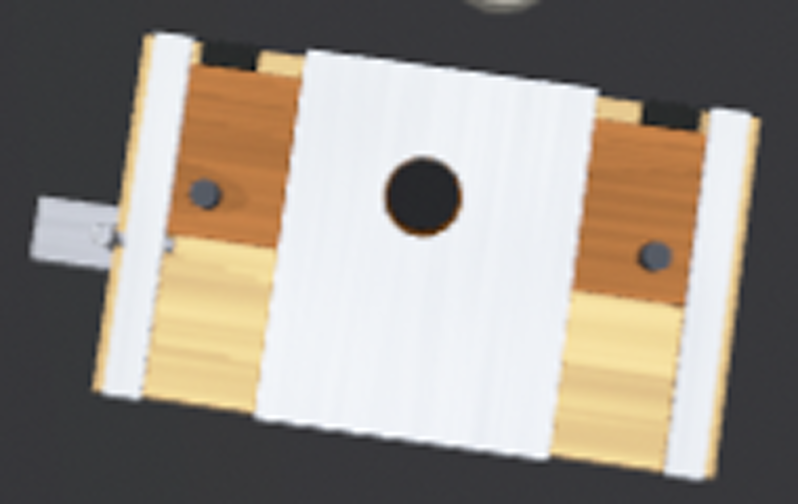

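The bolt's nose now shows past the rail lip behind the lid's rear edge (top zoom (170,243)). Its knob moved from (71,231) to about (105,235). I'll check that travel and the bystanders.

Run:
```python
from h import *
T=pickle.load(open("top5.pkl","rb"));S=pickle.load(open("scene5.pkl","rb"));v=pickle.load(open("pose.pkl","rb"))
print("bolt",(tocase(ray(T,unz([(71,231),(107,236)],4.2,170,140),.116),v)*1e3).round(1),(tocase(ray(S,unz([(637,376),(608,358)],4.6,175,125),.116),v)*1e3).round(1))
T0=pickle.load(open("top0.pkl","rb"));t=T["frame"];a=T0["frame"]
# subpixel knob template shift of bolt knob
g=lambda f:cv2.cvtColor(f,cv2.COLOR_RGB2GRAY)
S0=pickle.load(open("scene0.pkl","rb"))
d=np.abs(g(a).astype(int)-g(t))>40
n,l,st,ce=cv2.connectedComponentsWithStats(d.astype(np.uint8))
print([list(map(int,x)) for x in st[1:] if x[4]>8])
d=np.abs(g(S0["frame"]).astype(int)-g(S["frame"]))>40
n,l,st,ce=cv2.connectedComponentsWithStats(d.astype(np.uint8))
print([list(map(int,x)) for x in st[1:] if x[4]>8])
```

```text
bolt [[-19.1 240.4]
 [-19.1 215.7]] [[-16.1 243.7]
 [-15.5 219.6]]
[[215, 155, 27, 22, 399], [309, 169, 28, 21, 406], [215, 183, 8, 7, 32], [187, 193, 12, 6, 24], [207, 196, 29, 22, 499], [322, 198, 7, 7, 20], [304, 209, 29, 22, 510], [126, 266, 15, 5, 35], [152, 269, 4, 3, 10], [167, 270, 14, 6, 36], [47, 275, 104, 109, 4514], [0, 292, 32, 56, 878], [32, 315, 26, 10, 91], [245, 370, 20, 14, 151]]
[[368, 0, 24, 23, 264], [398, 0, 61, 82, 1582], [450, 0, 12, 12, 58], [463, 0, 49, 52, 1239], [383, 3, 18, 44, 420], [476, 23, 9, 7, 10], [432, 35, 26, 23, 340], [347, 43, 16, 16, 106], [372, 50, 9, 9, 33], [355, 51, 43, 46, 984], [366, 60, 8, 5, 22], [505, 60, 7, 17, 86], [319, 67, 8, 9, 43], [354, 71, 9, 14, 56], [327, 75, 21, 26, 242], [499, 74, 4, 6, 14], [394, 83, 6, 10, 23], [501, 89, 11, 15, 122], [479, 91, 33, 46, 722], [369, 97, 8, 4, 9], [337, 109, 25, 22, 292], [365, 110, 18, 7, 51], [359, 121, 4, 4, 12], [382, 120, 9, 17, 51], [467, 120, 8, 4, 15], [344, 129, 10, 6, 21], [356, 130, 24, 14, 59], [459, 135, 22, 17, 61], [211, 143, 29, 18, 273], [371, 143, 14, 9, 38], [461, 142, 27, 22, 84], [192, 162, 9, 8, 25], [485, 165, 21, 14, 162], [200, 168, 14, 12, 102], [276, 182, 29, 26, 366], [306, 202, 4, 9, 15], [251, 204, 29, 22, 297], [312, 205, 4, 5, 16]]
```

```bash
python3 -c "
from station import finish_job
print(finish_job())"
```

```text
the job is handed in; nothing more can be done
None
```

The lid is closed against both rubber stops and the steel bolt is shot in behind it. The job was handed in after about 35 s of robot time with the arm clear.

- **Lid:** I pushed the two knobs in turn, up to about 12 mm at each end. Readings while sliding were 3–6 N, it never bound, and the ends stopped under 9–10 N. Both ends stopped at the same depth by touch (finger at x = -0.5 and -0.7 mm). After the right end's last push I pressed the left end again, and it was still home. I did not touch the right end again after that, but the last pictures show it still at its stop.
- **Bolt:** it ran in at about 2–3 N and stopped solid under about 10 N. The last picture shows its nose behind the lid's rear edge. The cameras give about 24–25 mm of travel against the nominal 26 mm, which is within the picture error. I took the solid stop as fully shot.
- **Camera check:** the knobs measured 1–3 mm short of their nominal home position. The stops measured 2–4 mm short of theirs, so I read this as calibration and pose-fit error.
- **Everything else:** comparing the first and last top pictures showed changes only at the lid, the bolt and the arm. The jar is still on the saddle and the other items have not moved.

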